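# Scan out a rack of blood tubes and hold it against the carrier's sprung stop

## Task

Scan out the blue rack of red-capped tubes that stands in the aluminium transport carrier: squeeze the yellow trigger of the hand scanner strapped beside it fully home, and let it spring back. Then slide the rack along between the carrier's rails until it sits square against the sprung yellow stop plate at the far end, easing it on rather than ramming the plate solid, and keep pressing it against the plate with a steady push of about 10 N, as a third hand for the colleague who will tighten the clamp screws. Finish while you are still holding it pressed there, and leave the other things on the bench where they are.

Things in the scene. Friction and masses are not known exactly. Their poses are not given: they have to be found in the camera images.
- carrier: aluminium transport carrier fixed to the bench: floor plate 310 x 150 mm, its top 6 mm above the bench; two rails along its x from -150 to +75 mm, 116 mm apart inside, tops at 36 mm; black clamp screws stick out to y = +-94 mm, 24 mm up; sprung stop across the far (+x) end, near end open. Origin on the bench under the channel's middle line; x runs along the channel to the stop, z up
- rack: blue rack, 110 x 110 x 45 mm, loose on the carrier's floor with 3 mm play to each rail; 15 red-capped tubes (tops 96 mm above its underside) in the three far rows, the two near rows empty: the first tubes begin 46 mm from the near face. About 0.4 kg; dragging it along takes 1.5 to 4 N. Origin at the centre of its underside; x along the channel towards the stop, z up
- rack_face (a point): centre of the rack's near upright face (the one to push on), half-way up: 22.5 mm above its underside, 28.5 mm above the bench; 55 mm from the rack's centre; axes as the rack's
- stop_face (a point): yellow stop plate with a black rubber face, 104 mm wide, 42 mm high, on two spring plungers; origin at the centre of the face that the rack meets, 30 mm above the bench; at rest at x = 100 mm of the carrier; x points away from the rack (the way it yields)
- stop_plate (a joint): how far the stop plate is pushed back on its springs, in m: 0 at rest, 0.020 against its solid end. It pushes back with 2 N plus 1 N for each mm (10 N at 0.008)
- scanner: cordless hand scanner strapped on its side in a low steel cradle fixed to the bench, to the robot's right of the carrier; its head is 60 mm high, top with strap and bolts 99 mm above the bench. Origin on the bench under the head; it looks along y, towards the rack; the grip sticks out along -x, towards the robot
- scanner_grip (a point): centre of the pistol grip of the grey scanner, beside the trigger, 62 mm above the bench. y is the way the scanner looks (towards the rack); the grip runs along x, 34 mm thick along y, 30 mm high; the scanner's head begins 38 mm towards +x, the grip ends 75 mm towards -x (the robot); z up. Nothing lies under the grip
- trigger_pad (a point): middle of the front of the yellow trigger, where a finger presses, 62 mm above the bench: a blade 48 mm long, 8 mm thick, 18 mm high on the grip's front (+y) side, hinged about the upright at the head's end, free end towards the robot. Grip and trigger together measure 51 mm along the grip's y at rest, 43 mm squeezed
- trigger (a joint): trigger angle in rad: 0 at rest, 0.24 squeezed home against the grip; it springs back by itself; squeezing it home takes about 6 N at the pad
- spare_rack: white 110 x 110 x 45 mm rack full of red-capped tubes (96 mm high overall); bystander; origin under its centre
- pot: clear specimen pot with a red lid, 58 mm across, 64 mm high; bystander; origin under its centre
- timer: flat white digital timer, 62 x 70 x 16 mm; bystander; origin under its centre
- marker: marker pen lying on the bench, 130 mm long, 13 mm thick, along its x; bystander; origin under its centre
- lone_tube: one red-capped tube lying on the bench, 92 mm long along its x, 18 mm thick; bystander; origin under its centre
- label_roll: roll of paper labels, 72 mm across, 40 mm high, axis upright; bystander; origin under its centre
- disinfectant: white bottle with a blue cap, 64 mm across, 170 mm high; bystander; origin under its centre

How it is judged:
By the outcome, as a careful person would: the job done as asked, in the order asked, and still so for the second after the job is handed in, while the arm keeps its last pose, push and grip.
It also fails if it takes over 58 s, if anything falls off the work surface, if the arm or the gripper's body presses on something with over 40 N, if the wrist force passes 120 N, or if a joint passes its speed limit or range.

## Robot

A 6-joint arm with a two-finger parallel gripper is mounted at the origin on the work surface. World frame = base frame: x ahead of the robot, y to its left, z up, the work surface at z = 0. Lengths are in m, angles in degrees, forces in N, time in s.
With the tool pointing down it reaches from about 0.4 to 0.825 m from the base axis. Payload 7 kg.
Tool frame: the origin (TCP) lies midway between the tips of the shut fingers; the grasp point (between the pads) lies 19 mm behind it (r.grasp_offset is the distance from the TCP to the grasp point, in m); z points along the fingers, x is the direction in which the jaws open and shut, and the axes are right-handed (so a half turn about z gives the same grasp; the last joint's range is limited). The gripper opens to 88 mm and grips with 3 to 60 N. Pads are 19 mm wide; open, the fingers measure 130 mm over their backs; the gripper's body (78 mm by 193 mm) begins 47 mm behind the grasp point.
Start: joints at [-46.862, 20.546, 0.682, 0, -70.136, -16.507], TCP at [0.303, -0.603, 0.227] pointing down, gripper open.
Joint ranges: [-176.03, 176.03], [-82.01, 121.73], [-58.28, 71.71], [-173.87, 95.51], [-174.79, -0.11], [-173.66, 173.66]. Speed limits (degrees/s): [136.94, 136.94, 172.46, 180, 180, 180].

## Interface

Orientations are given as [roll, pitch, yaw] about the fixed x, y, z axes, in that order (R = Rz(yaw) Ry(pitch) Rx(roll)).
In Python, from plant import r gives the robot as it stands.
- The arm moves only by the tool step_arm, never from a script. Its argument "deltas" is a list of rows, each a list of 7 numbers: the turn, a rotation vector about the tool's x, y, z in rad, then the shift along the tool's x, y, z in mm, then the opening, from -1 (shut) to 1 (fully open), so that 0 is half open. In form: [[ax, ay, az, x, y, z, grip], ...]. A call has 1 to 10 rows; each row shifts and turns the pose as measured when the row begins, along the tool's axes as they then stand; what a row does not reach is not made up. A row lasts 1/10 s, in which the tool goes at most 50 mm and 8.59 degrees, less where a joint would pass 70% of its speed; a pose out of reach is approached as far as the arm can. A call with a gripper value outside its range is refused whole. The fingers move at their own pace and stop on an object; "squeeze" is the grip in N (left out, the last holds). Time passes only in rows, so rows that do not move let the fingers close. It gives the time, the measured TCP pose, the force and the opening at its end, in the units of the state.
- r.get_state(): the state, without advancing time (a new reading comes with each control period).
- r.capture(name): name is "scene" or "top"; returns the picture (400x640x3 uint8, red, green, blue); there is no depth.
- r.camera_info(name): a dict with "vertical_fov" (degrees; the focal length in pixels is half the picture's height over the tangent of half this angle, whatever the lens; pixels are square), "cx", "cy" (the principal point, pixels), "view" (4x4, takes a point from world to camera coordinates). Camera axes: x right, y down, z forward; pixel columns grow to the right and rows downward; lengths in m; the calibration is good to about 2 mm. A picture is of the moment at which its call begins. camera_info takes no time and is no camera call.
- r.close_job(): hands the job in, once; it reports no verdict.
The state is a dict: "time_s": time; "joints": joint angles; "qd": joint speeds; "joint_torque": joint torques, N m; "tcp_pos": TCP position; "eef_rot": TCP orientation; "contact_force": force on the tool from outside, world axes, zero at the start; "moment": the same for the moment, N m; "gripper_width": finger opening in m.
Only numpy, scipy, OpenCV 4.12 (cv2) and the standard library are available. Lean on these libraries where they do the work, as an engineer would, in place of code of your own. Each camera call takes 0.05 s, during which the arm holds its last target.

## Working session

There is one attempt and no reset: what is moved stays moved. The work goes in short steps, Python scripts to look and compute and a tool call to move; the robot and the scene stay as the last step left them, time stands still between calls to the robot, and variables do not carry over. Pictures are saved under pics/ and viewed, and the job is handed in when it is done.

Besides the shell and the picture viewer there is one more tool, called after ">>>" as name(argument=value, ...) on one line, values as JSON. step_arm: Moves the arm, as the interface text tells. Its arguments: {"type":"object","properties":{"deltas":{"type":"array","items":{"type":"array","items":{"type":"number"}}},"squeeze":{"type":"number"}},"required":["deltas"]}

```bash
mkdir -p pics; ls
python3 - <<'E'
from plant import r
import cv2
print(r.get_state())
for n in("scene","top"):
    im=r.capture(n); cv2.imwrite(f"pics/{n}0.png",im[:,:,::-1]); print(n,r.camera_info(n))
E
```

```text
pics
{'time_s': 0.0, 'joints': array([-4.68617618e+01,  2.05924735e+01,  6.34323309e-01, -1.96845345e-02,
       -7.01348613e+01, -1.65082292e+01]), 'qd': array([ 0.04281621, -0.08242882,  0.04673509,  0.03203655,  0.04381505,
        0.11131535]), 'joint_torque': array([ 1.22973674e-03, -5.82723927e+01,  2.93067133e+01,  6.99730128e+00,
        6.97033349e-03, -1.65691481e-04]), 'tcp_pos': array([ 0.30232994, -0.60297368,  0.2256165 ]), 'eef_rot': array([-1.79991310e+02, -9.44360457e-02,  1.16623298e+02]), 'contact_force': array([-1.21842552,  0.20686951, -0.51236214]), 'moment': array([0.03716782, 0.0045422 , 0.00542476]), 'gripper_width': 0.08782113630614441}
scene {'vertical_fov': 50.59080106578847, 'cx': 322.568141165688, 'cy': 199.83785506585917, 'view': array([[ 0.47031346,  0.88249198,  0.00362842, -0.1772488 ],
       [ 0.53340838, -0.28099328, -0.79782096, -0.2363948 ],
       [-0.70305103,  0.37716136, -0.60288354,  1.89989022],
       [ 0.        ,  0.        ,  0.        ,  1.        ]])}
top {'vertical_fov': 43.59614316211539, 'cx': 316.1235736635424, 'cy': 199.07397585227795, 'view': array([[ 0.0029897 , -0.99997639, -0.00618768, -0.07527115],
       [-0.99680138, -0.00248592, -0.07988011,  0.54813756],
       [ 0.07986284,  0.0064067 , -0.99678527,  1.48781477],
       [ 0.        ,  0.        ,  0.        ,  1.        ]])}
```

View pics/scene0.png

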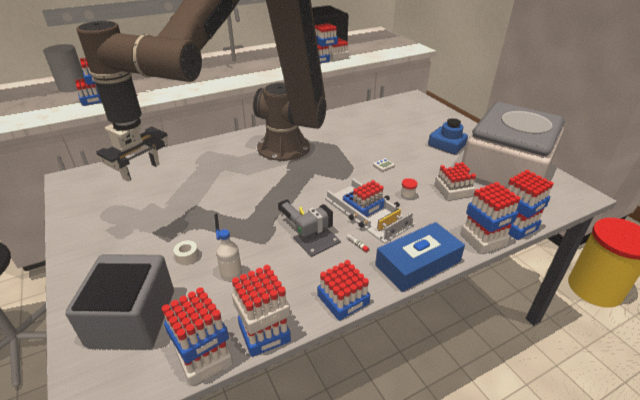

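View pics/top0.png

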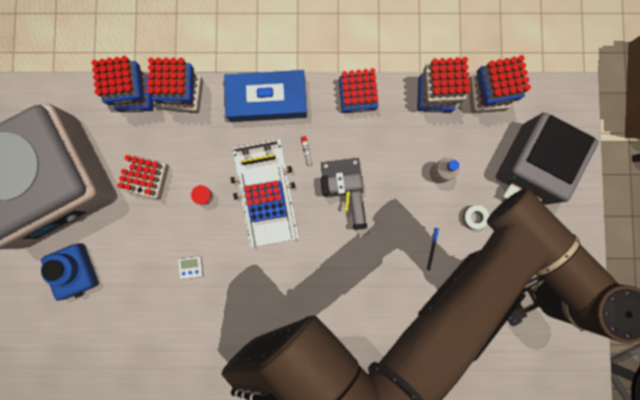

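Run:
```python
import cv2
a=cv2.imread("pics/top0.png")[125:260,220:380]
cv2.imwrite("pics/c1.png",cv2.resize(a,None,fx=5,fy=4.4 if 0 else 5,interpolation=cv2.INTER_CUBIC)[:600] if 0 else cv2.resize(a[:118],None,fx=5,fy=5,interpolation=cv2.INTER_CUBIC))
b=cv2.imread("pics/scene0.png")[170:265,270:425]
cv2.imwrite("pics/c2.png",cv2.resize(b,None,fx=5,fy=5,interpolation=cv2.INTER_CUBIC))
```

```text
(no output)
```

View pics/c1.png

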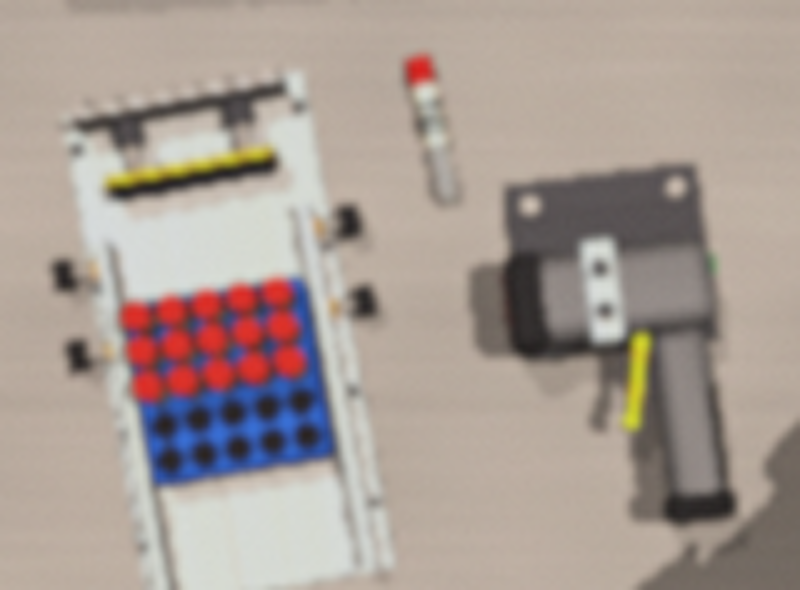

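View pics/c2.png

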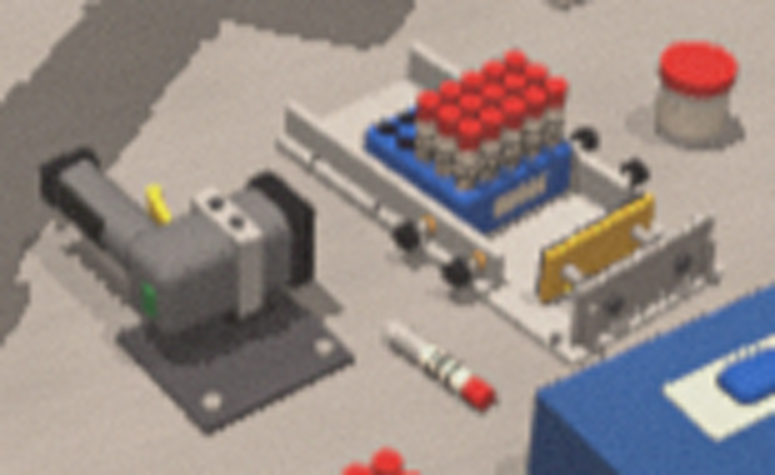

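```bash
cat > h.py <<'E'
import numpy as np
from plant import r
def bp(n,u,v,z):
    c=r.camera_info(n);V=np.array(c["view"]);f=200/np.tan(np.radians(c["vertical_fov"]/2))
    d=V[:3,:3].T@np.array([(u-c["cx"])/f,(v-c["cy"])/f,1]);o=-V[:3,:3].T@V[:3,3]
    return o+d*(z-o[2])/d[2]
def pj(n,p):
    c=r.camera_info(n);V=np.array(c["view"]);f=200/np.tan(np.radians(c["vertical_fov"]/2))
    q=V[:3,:3]@np.array(p)+V[:3,3];return np.array([c["cx"]+f*q[0]/q[2],c["cy"]+f*q[1]/q[2]])
E
python3 - <<'E'
from h import *
P={"plateL":(107,183,.051),"plateR":(275,150,.051),"rackNL":(157,484,.051),"rackNR":(332,458,.051),"rackFR":(302,280,.051),
"railRfar":(295,210,.036),"railRnear":(360,567,.036),
"tubeNL":(149,386,.102),"tubeNR":(291,362,.102),"tubeFL":(135,317,.102),"tubeFR":(278,293,.102),
"trigH":(644,335,.071),"trigE":(632,428,.071),"gripL":(664,345,.077),"gripR":(705,335,.077),"capL":(668,520,.077),"capR":(732,512,.077),"gL2":(671,490,.077),"gR2":(722,487,.077),"headNR":(712,320,.092),"baseFL":(505,187,.004),"baseFR":(695,167,.004)}
for k,(u,v,z) in P.items(): print(k,np.round(bp("top",220+(u+.5)/5-.5,125+(v+.5)/5-.5,z)*1000,1))
E
```

```text
plateL [658.7 150.3  51. ]
plateR [678.8  50.3  51. ]
rackNL [479.4 118.1  51. ]
rackNR [495.   14.8  51. ]
rackFR [600.8  33.5  51. ]
railRfar [644.9  39.3  36. ]
railRnear [430.9  -1.3  36. ]
tubeNL [533.6 116.4 102. ]
tubeNR [547.6  35.3 102. ]
tubeFL [573.2 125.  102. ]
tubeFR [587.3  43.1 102. ]
trigH [ 566.5 -168.3   71. ]
trigE [ 512.1 -161.2   71. ]
gripL [ 560.1 -179.6   77. ]
gripR [ 566.  -203.5   77. ]
capL [ 458.5 -181.6   77. ]
capR [ 463.2 -218.7   77. ]
gL2 [ 475.9 -183.4   77. ]
gR2 [ 477.7 -212.9   77. ]
headNR [ 573.3 -206.3   92. ]
baseFL [664.1 -87.1   4. ]
baseFR [ 676.7 -203.8    4. ]
```

```bash
cat > ov.py <<'E'
from h import *
import cv2
def T(x,y,yaw):
    a=np.radians(yaw);c,s=np.cos(a),np.sin(a)
    return lambda p:(x+c*p[0]-s*p[1],y+s*p[0]+c*p[1],p[2])
def box(x0,x1,y0,y1,z0,z1):
    L=[]
    for z in(z0,z1):
        q=[(x0,y0,z),(x1,y0,z),(x1,y1,z),(x0,y1,z)];L+=[(q[i],q[(i+1)%4]) for i in range(4)]
    return L+[((x,y,z0),(x,y,z1)) for x in(x0,x1) for y in(y0,y1)]
def draw(n,src,out,items,roi,s=5):
    u0,v0,w,h=roi;im=cv2.resize(cv2.imread(src)[v0:v0+h,u0:u0+w],None,fx=s,fy=s,interpolation=cv2.INTER_CUBIC)
    for t,L,c in items:
        for a,b in L:
            p,q=[tuple(int(round(k)) for k in ((pj(n,t(e))+.5-np.array([u0,v0]))*s)) for e in(a,b)]
            cv2.line(im,p,q,c,1)
    cv2.imwrite(out,im)
E
cat > run.py <<'E'
from ov import *
S=T(.535,-.193,6.2);C=T(.5655,.0815,10.5)
R=T(.543,.0755,9.5)
m=.001
it=[(S,box(-.075,.038,-.017,.017,.047,.077),(0,255,0)),
(C,box(-.155,.155,-.075,.075,0,.006),(255,0,255)),(C,box(-.150,.075,.058,.058,.006,.036)+box(-.150,.075,-.058,-.058,.006,.036),(0,255,0)),
(C,box(.1,.1,-.052,.052,.009,.051),(0,0,255)),
(R,box(-.055,.055,-.055,.055,.006,.051),(255,255,0))]
draw("top","pics/top0.png","pics/o1.png",it,(220,135,160,118))
draw("scene","pics/scene0.png","pics/o2.png",it,(270,170,155,95))
E
python3 run.py
```

```text
(no output)
```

View pics/o1.png

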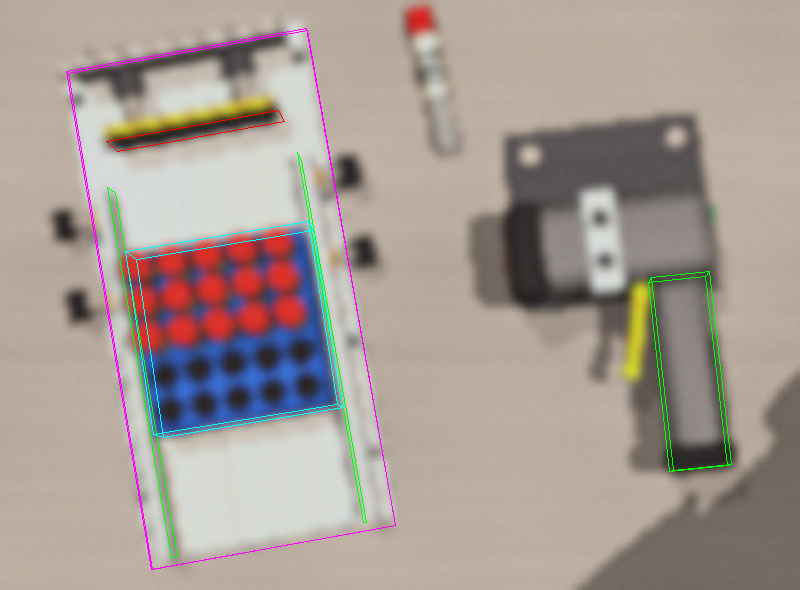

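View pics/o2.png

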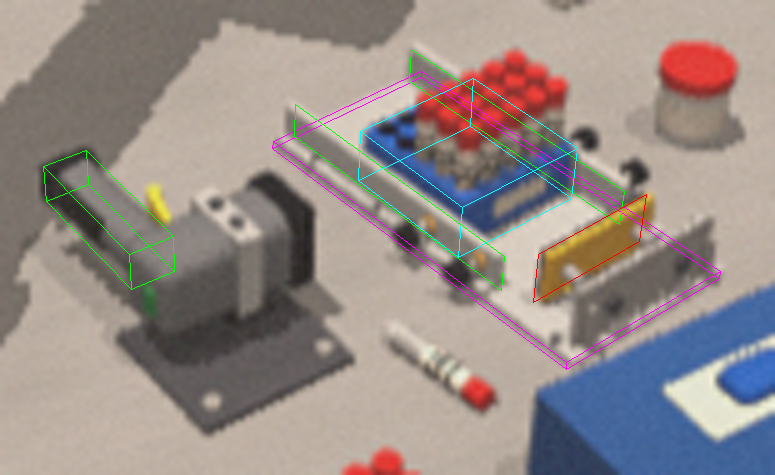

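>>> step_arm(deltas=[[0,0,0.075,0,0,0,1],[0,0,0.075,0,0,0,1],[0,0,0.075,0,0,0,1],[0,0,0.075,0,0,0,1],[0,0,0.055,0,0,0,1],[0,0,0,0,0,0,1]], squeeze=15)

```text
time_s: 0.7
tcp_pos: [0.3015, -0.6015, 0.2222]
eef_rot: [-179.8, -0.4, 95.5]
contact_force: [-0.0, 0.4, 0.1]
gripper_width: 0.0876
```

```bash
cat >> h.py <<'E'
from scipy.spatial.transform import Rotation as Ro
def to(p,yaw):
    s=r.get_state();R=Ro.from_euler("xyz",s["eef_rot"],degrees=True);G=Ro.from_euler("xyz",[180,0,yaw],degrees=True)
    print("t",round(s["time_s"],2),"pos",np.round(s["tcp_pos"]*1000,1),"rot",np.round(s["eef_rot"],2),"F",np.round(s["contact_force"],2),"M",np.round(s["moment"],2),"w",round(s["gripper_width"]*1000,1))
    print("shift tool mm",np.round(R.inv().apply(np.array(p)-s["tcp_pos"])*1000,1),"turn",np.round((R.inv()*G).as_rotvec(),4))
E
python3 -c "
from h import *
to([.535,-.1885,.2],96.2)"
```

```text
t 0.7 pos [ 301.5 -601.5  222.2] rot [-179.81   -0.39   95.47] F [-0.03  0.38  0.08] M [-0.04 -0.09  0.04] w 87.6
shift tool mm [388.7 271.8  24. ] turn [-0.0033 -0.0069 -0.0127]
```

>>> step_arm(deltas=[[0,-0.004,-0.006,20,14,-1,1],[0,-0.003,-0.006,39,27,-1,1],[0,0,0,39,27,-1,1],[0,0,0,39,27,-1,1],[0,0,0,39,27,0,1],[0,0,0,39,27,0,1],[0,0,0,39,27,0,1],[0,0,0,39,27,0,1],[0,0,0,39,27,0,1],[0,0,0,20,14,0,1]])

```text
time_s: 1.7
tcp_pos: [0.508, -0.2128, 0.2223]
eef_rot: [-179.6, -0.2, 96.9]
contact_force: [0.1, -0.7, 0.1]
gripper_width: 0.0878
```

```bash
python3 -c "
from h import *
to([.535,-.1885,.12],96.2)"
```

```text
t 1.7 pos [ 508.  -212.8  222.3] rot [-1.7965e+02 -1.7000e-01  9.6860e+01] F [ 0.09 -0.72  0.07] M [-0.09 -0.04 -0.03] w 87.8
shift tool mm [ 20.5  30.4 102.2] turn [-0.0062 -0.003   0.0116]
```

>>> step_arm(deltas=[[-0.003,-0.001,0.006,10,14,0,1],[-0.003,-0.001,0.005,8,12,0,1],[0,0,0,2,4,10,1],[0,0,0,0,0,25,1],[0,0,0,0,0,30,1],[0,0,0,0,0,20,1],[0,0,0,0,0,0,1]])

```text
time_s: 2.4
tcp_pos: [0.5367, -0.1863, 0.132]
eef_rot: [-180.0, -0.1, 96.8]
contact_force: [-0.2, 0.3, -0.6]
gripper_width: 0.0876
```

```bash
python3 -c "
from h import *
to([.535,-.1885,.044],96.2)
import cv2
for n in('top','scene'): cv2.imwrite('pics/%s1.png'%n,r.capture(n)[:,:,::-1])
a=cv2.imread('pics/top1.png')[135:253,220:380];b=cv2.imread('pics/scene1.png')[150:265,240:400]
cv2.imwrite('pics/c3.png',cv2.resize(b,None,fx=5,fy=5,interpolation=cv2.INTER_CUBIC))
cv2.imwrite('pics/c4.png',cv2.resize(a,None,fx=5,fy=5,interpolation=cv2.INTER_CUBIC))
"
```

```text
t 2.4 pos [ 536.7 -186.3  132. ] rot [-1.7998e+02 -1.0000e-01  9.6830e+01] F [-0.18  0.35 -0.64] M [-0.04  0.05  0.03] w 87.6
shift tool mm [-2.2 -2.  87.9] turn [-0.0004 -0.0017  0.011 ]
```

View pics/c3.png

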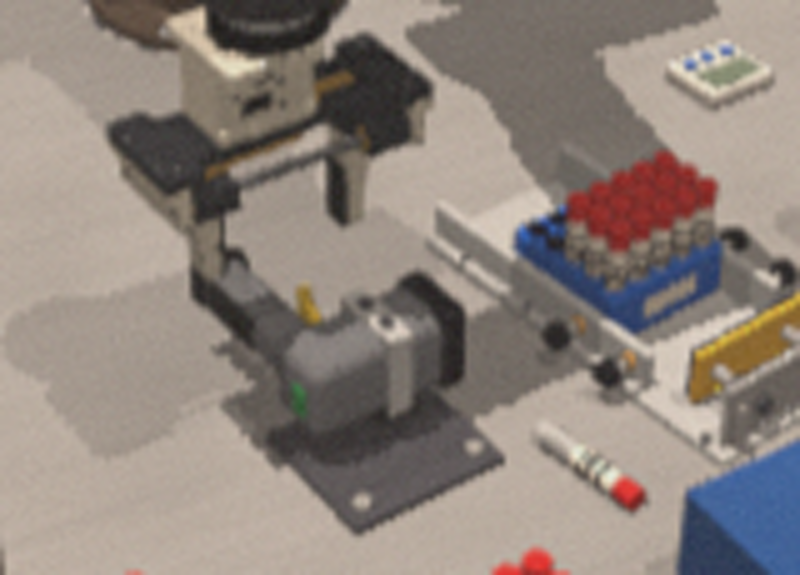

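View pics/c4.png

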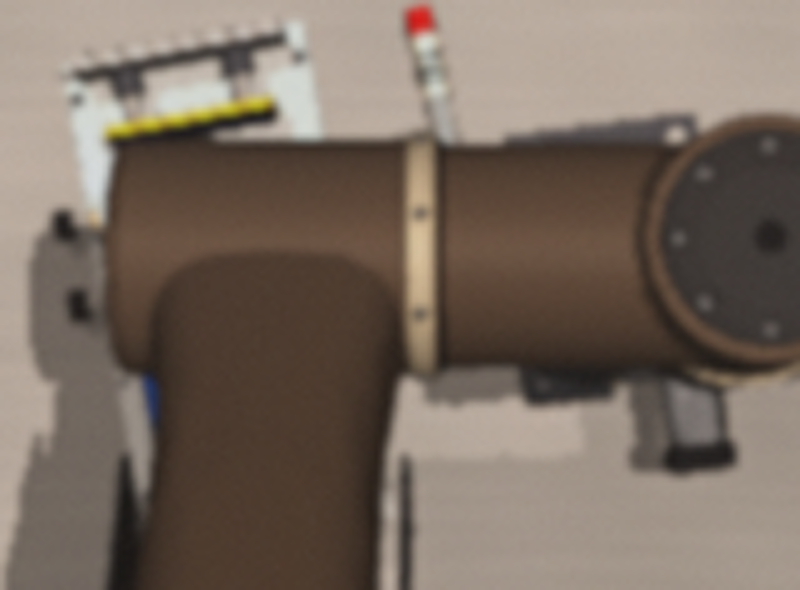

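>>> step_arm(deltas=[[0,0,0.01,-2,-2,0,1],[0,0,0,0,0,12,1],[0,0,0,0,0,15,1],[0,0,0,0,0,15,1],[0,0,0,0,0,15,1],[0,0,0,0,0,12,1]])

```text
time_s: 3.1
tcp_pos: [0.5416, -0.1906, 0.0691]
eef_rot: [179.0, 0.1, 96.2]
contact_force: [-0.8, 1.2, -1.1]
gripper_width: 0.0877
```

```bash
python3 -c "
from h import *
to([.535,-.1885,.045],96.2)"
```

```text
t 3.1 pos [ 541.6 -190.6   69.1] rot [1.7902e+02 1.2000e-01 9.6190e+01] F [-0.82  1.24 -1.08] M [ 0.01  0.07 -0.05] w 87.7
shift tool mm [ 2.8 -6.8 23.9] turn [ 0.0171  0.0021 -0.0002]
```

>>> step_arm(deltas=[[0.012,0.002,0,2,-5,3,1],[0.006,0,0,0,-2,8,1],[0,0,0,0,0,8,1],[0,0,0,0,0,0,1]])

```text
time_s: 3.5
tcp_pos: [0.5336, -0.1893, 0.0479]
eef_rot: [-179.8, -0.0, 96.2]
contact_force: [-0.9, -0.6, 0.0]
gripper_width: 0.0875
```

```bash
python3 -c "
from h import *
to([.535,-.1885,.045],96.2)
"
```

```text
t 3.5 pos [ 533.6 -189.3   47.9] rot [-1.7982e+02 -1.0000e-02  9.6180e+01] F [-0.93 -0.6   0.02] M [ 0.01 -0.01 -0.01] w 87.5
shift tool mm [0.7 1.5 2.9] turn [-0.0031 -0.0002 -0.0004]
```

>>> step_arm(deltas=[[0,0,0,1,1,2,0.25],[0,0,0,0,0,0,0.25],[0,0,0,0,0,0,0.25],[0,0,0,0,0,0,0.25],[0,0,0,0,0,0,0.25]], squeeze=15)

```text
time_s: 4.0
tcp_pos: [0.5348, -0.1877, 0.0466]
eef_rot: [-179.9, -0.0, 96.2]
contact_force: [-2.5, 2.6, 0.2]
gripper_width: 0.0563
```

```bash
python3 -c "
from h import *
to([.535,-.1885,.045],96.2)
import cv2
n='scene'; cv2.imwrite('pics/%s2.png'%n,r.capture(n)[:,:,::-1])
b=cv2.imread('pics/scene2.png')[170:260,260:360]
cv2.imwrite('pics/c5.png',cv2.resize(b,None,fx=6,fy=6,interpolation=cv2.INTER_CUBIC))
"
```

```text
t 4.0 pos [ 534.8 -187.7   46.6] rot [-1.7987e+02 -3.0000e-02  9.6180e+01] F [-2.48  2.6   0.25] M [1.09 0.69 0.03] w 56.3
shift tool mm [-0.8  0.1  1.6] turn [-0.0023 -0.0006 -0.0003]
```

View pics/c5.png

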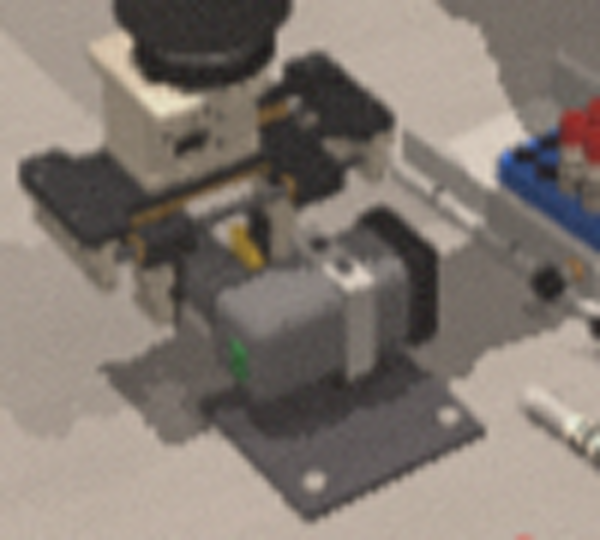

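>>> step_arm(deltas=[[0,0,0,0,0,0,0.3],[0,0,0,-2,0,0,0.3],[0,0,0,0,0,0,0.3]])

```text
time_s: 4.35
tcp_pos: [0.5346, -0.1892, 0.0465]
eef_rot: [-179.8, -0.1, 96.2]
contact_force: [-1.0, 3.8, -0.2]
gripper_width: 0.0567
```

```bash
python3 -c "
from h import *
to([.535,-.1885,.045],96.2)
to([.535,-.1885,.045],96.2)
"
```

```text
t 4.35 pos [ 534.6 -189.2   46.5] rot [-1.7985e+02 -7.0000e-02  9.6190e+01] F [-1.04  3.8  -0.21] M [ 1.12  0.38 -0.02] w 56.7
shift tool mm [0.7 0.4 1.5] turn [-0.0026 -0.0013 -0.0002]
t 4.35 pos [ 534.6 -189.2   46.5] rot [-1.7985e+02 -7.0000e-02  9.6190e+01] F [-1.04  3.8  -0.21] M [ 1.12  0.38 -0.02] w 56.7
shift tool mm [0.7 0.4 1.5] turn [-0.0026 -0.0013 -0.0002]
```

>>> step_arm(deltas=[[0,0,0,0.5,0,0,0.1],[0,0,0,0,0,0,0.0],[0,0,0,0,0,0,-0.1],[0,0,0,0,0,0,-0.2],[0,0,0,0,0,0,-0.2]], squeeze=15)

```text
time_s: 4.85
tcp_pos: [0.5336, -0.1874, 0.0463]
eef_rot: [-179.8, -0.2, 96.2]
contact_force: [-1.3, 2.4, 0.8]
gripper_width: 0.0425
```

```bash
python3 -c "
from h import *
to([.535,-.1885,.045],96.2)
import cv2
n='scene'; cv2.imwrite('pics/%s3.png'%n,r.capture(n)[:,:,::-1])
b=cv2.imread('pics/scene3.png')[170:260,260:360]
cv2.imwrite('pics/c6.png',cv2.resize(b,None,fx=6,fy=6,interpolation=cv2.INTER_CUBIC))
"
```

```text
t 4.85 pos [ 533.6 -187.4   46.3] rot [-1.7977e+02 -1.7000e-01  9.6190e+01] F [-1.34  2.42  0.83] M [0.85 0.46 0.14] w 42.5
shift tool mm [-1.2  1.3  1.3] turn [-0.0039 -0.003  -0.0002]
```

View pics/c6.png

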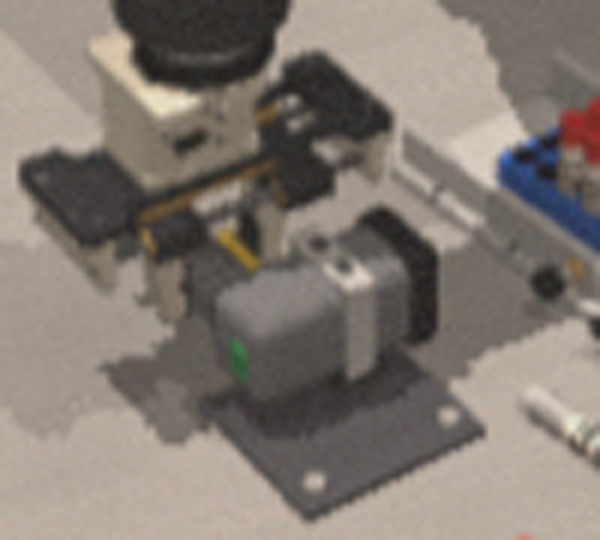

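>>> step_arm(deltas=[[0,0,0,0,0,0,-0.4],[0,0,0,0,0,0,-0.4],[0,0,0,0,0,0,-0.4],[0,0,0,0,0,0,-0.4]], squeeze=22)

```text
time_s: 5.3
tcp_pos: [0.5336, -0.1875, 0.0463]
eef_rot: [-179.8, -0.2, 96.2]
contact_force: [-1.7, 3.9, 0.2]
gripper_width: 0.0426
```

>>> step_arm(deltas=[[0,0,0,0,0,0,1],[0,0,0,0,0,0,1],[0,0,0,0,0,0,1],[0,0,0,0,0,0,1],[0,0,0,0,0,0,1],[0,0,0,0,0,0,1]])

```text
time_s: 5.9
tcp_pos: [0.5358, -0.1883, 0.0472]
eef_rot: [-180.0, -0.1, 96.2]
contact_force: [-0.2, -0.7, 0.3]
gripper_width: 0.0841
```

```bash
python3 -c "
from h import *
to([.535,-.1885,.045],96.2)
import cv2
n='scene'; cv2.imwrite('pics/%s4.png'%n,r.capture(n)[:,:,::-1])
b=cv2.imread('pics/scene4.png')[170:260,260:360]
cv2.imwrite('pics/c7.png',cv2.resize(b,None,fx=6,fy=6,interpolation=cv2.INTER_CUBIC))
"
```

```text
t 5.9 pos [ 535.8 -188.3   47.2] rot [-1.7999e+02 -8.0000e-02  9.6180e+01] F [-0.25 -0.71  0.28] M [-0.01 -0.04  0.09] w 84.1
shift tool mm [-0.1 -0.8  2.2] turn [-0.0002 -0.0015 -0.0004]
```

View pics/c7.png

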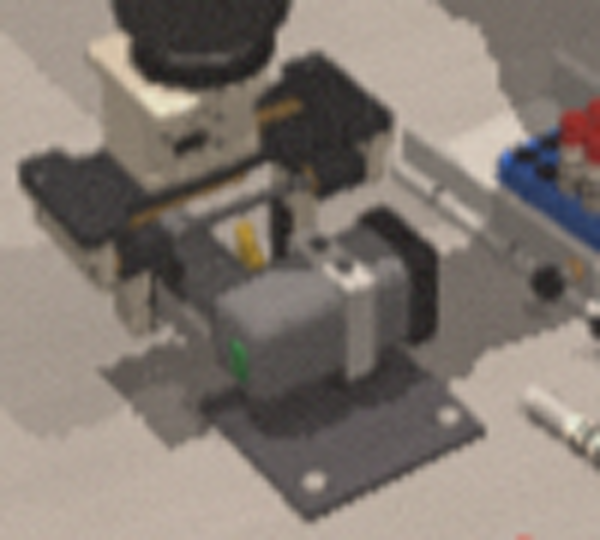

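>>> step_arm(deltas=[[0,0,0,0,0,-10,1],[0,0,0,0,0,-25,1],[0,0,0,0,0,-30,1],[0,0,0,0,0,-30,1],[0,0,0,0,0,-15,0.6],[0,0,0,0,0,0,0.14]])

```text
time_s: 6.55
tcp_pos: [0.5351, -0.1894, 0.1643]
eef_rot: [-179.9, -0.0, 96.2]
contact_force: [-0.3, -0.4, -0.4]
gripper_width: 0.0767
```

```bash
python3 -c "
from h import *
to([.4554,.0611,.16],100.5)
"
```

```text
t 6.55 pos [ 535.1 -189.4  164.3] rot [-1.7992e+02 -2.0000e-02  9.6170e+01] F [-0.32 -0.37 -0.43] M [-0.02 -0.04 -0.03] w 76.7
shift tool mm [257.6 -52.3   4.5] turn [-0.0014 -0.0004 -0.0756]
```

>>> step_arm(deltas=[[0,0,0,15,-12,0,0.14],[0,0,0,30,-15,0,0.14],[0,0,0,35,-15,0,0.14],[0,0,-0.01,35,-5,0,0.14],[0,0,-0.02,35,0,0,0.14],[0,0,-0.02,35,0,0,0.14],[0,0,-0.02,35,0,0,0.14],[0,0,0,25,0,0,0.14],[0,0,0,10,0,0,0.14],[0,0,0,0,0,0,0.14]])

```text
time_s: 7.55
tcp_pos: [0.4499, 0.0648, 0.1628]
eef_rot: [-179.8, -0.0, 100.2]
contact_force: [0.0, 0.3, 0.8]
gripper_width: 0.0499
```

```bash
python3 -c "
from h import *
to([.4554,.0611,.1],100.5)
"
```

```text
t 7.55 pos [449.9  64.8 162.8] rot [-179.84   -0.    100.16] F [0.01 0.33 0.85] M [-0.01 -0.01  0.03] w 49.9
shift tool mm [-4.6  4.9 62.8] turn [-0.0027 -0.     -0.0059]
```

>>> step_arm(deltas=[[-0.002,0,-0.005,-5,4,5,0.14],[0,0,0,0,0,15,0.14],[0,0,0,0,0,20,0.14],[0,0,0,0,0,20,0.14],[0,0,0,0,0,10,0.14],[0,0,0,0,0,0,0.14]])

```text
time_s: 8.15
tcp_pos: [0.4564, 0.0541, 0.0888]
eef_rot: [-179.9, 0.0, 100.3]
contact_force: [-0.2, -0.5, -0.2]
gripper_width: 0.05
```

```bash
python3 -c "
from h import *
to([.4554,.0611,.02],100.5)
"
```

```text
t 8.15 pos [456.4  54.1  88.8] rot [-1.7994e+02  5.0000e-02  1.0026e+02] F [-0.21 -0.49 -0.22] M [-0.03 -0.01  0.  ] w 50.0
shift tool mm [ 7.1  0.3 68.8] turn [-0.0011  0.0008 -0.0042]
```

>>> step_arm(deltas=[[0,0,-0.004,6,0,0,0.14],[0,0,0,1,0,12,0.14],[0,0,0,0,0,15,0.14],[0,0,0,0,0,10,0.14],[0,0,0,0,0,0,0.14]])

```text
time_s: 8.65
tcp_pos: [0.4583, 0.0618, 0.054]
eef_rot: [179.7, -0.0, 100.5]
contact_force: [-0.2, 0.2, 0.1]
gripper_width: 0.0501
```

```bash
python3 -c "
from h import *
to([.4554,.0611,.02],100.5)
import cv2
for n in('top','scene'): cv2.imwrite('pics/%s5.png'%n,r.capture(n)[:,:,::-1])
b=cv2.imread('pics/scene5.png')[160:250,300:420]
cv2.imwrite('pics/c8.png',cv2.resize(b,None,fx=6,fy=6,interpolation=cv2.INTER_CUBIC))
"
```

```text
t 8.65 pos [458.3  61.8  54. ] rot [ 1.7974e+02 -2.0000e-02  1.0046e+02] F [-0.18  0.18  0.06] M [-0.02  0.02 -0.09] w 50.1
shift tool mm [-0.2 -3.1 34. ] turn [ 0.0045 -0.0003 -0.0006]
```

View pics/c8.png

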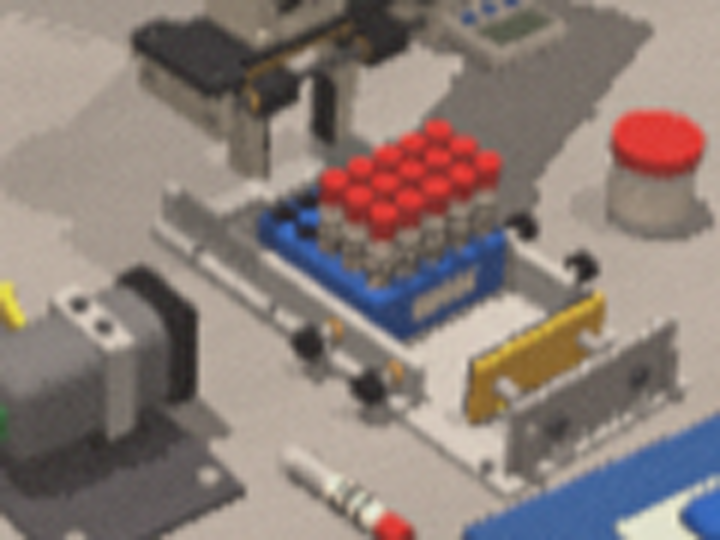

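View pics/top5.png

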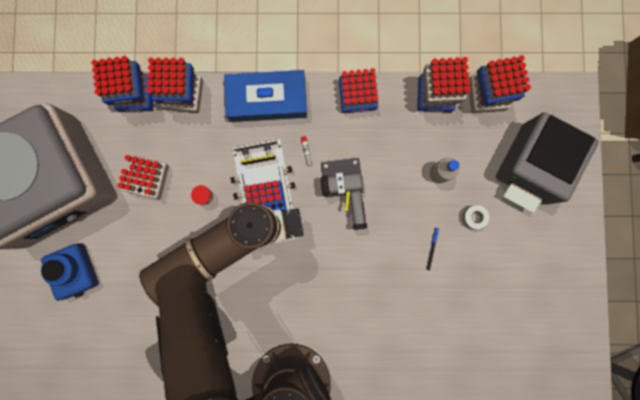

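>>> step_arm(deltas=[[0.004,0,0,0,-4,0,0.14],[0,0,0,0,-1,8,0.14],[0,0,0,0,-1,10,0.14],[0,0,0,0,-1,8,0.14],[0,0,0,0,0,5,0.14],[0,0,0,0,0,0,0.14]])

```text
time_s: 9.35
tcp_pos: [0.4523, 0.0613, 0.0228]
eef_rot: [179.8, -0.1, 100.5]
contact_force: [0.2, 0.1, -0.7]
gripper_width: 0.0497
```

```bash
cat >> h.py <<'E'
def car(yaw=10.5,xc=-.0115,z=.02):
    a=np.radians(yaw);e=np.array([np.cos(a),np.sin(a)]);s=r.get_state()
    d=s["tcp_pos"][:2]-[.5655,.0815];f=s["contact_force"]
    print("carrier x %.1f y %.1f mm; push %.2f lateral %.2f"%(d@e*1e3,(d@[-e[1],e[0]])*1e3,-(f[:2]@e),-(f[:2]@[-e[1],e[0]])))
    g=np.array([.5655,.0815])+xc*e
    to([*g,z],yaw+90)
E
python3 -c "
from h import *
car()
"
```

```text
carrier x -115.0 y 0.7 mm; push -0.25 lateral -0.00
t 9.35 pos [452.3  61.3  22.8] rot [ 1.7976e+02 -9.0000e-02  1.0050e+02] F [ 0.25  0.05 -0.69] M [0.01 0.05 0.05] w 49.7
shift tool mm [ -0.7 103.5   3.3] turn [ 0.0042 -0.0015 -0.    ]
```

>>> step_arm(deltas=[[0.002,0,0,0,4,0,0.14],[0,0,0,0,6,0,0.14],[0,0,0,0,6,0,0.14],[0,0,0,0,5,0,0.14],[0,0,0,0,4,0,0.14],[0,0,0,0,4,0,0.14],[0,0,0,0,4,0,0.14],[0,0,0,0,4,0,0.14]])

```text
time_s: 10.15
tcp_pos: [0.4891, 0.0671, 0.0225]
eef_rot: [-179.8, -0.0, 100.4]
contact_force: [-4.1, -0.8, 3.5]
gripper_width: 0.0499
```

```bash
python3 -c "
from h import *
car()
"
```

```text
carrier x -77.7 y -0.2 mm; push 4.19 lateral 0.05
t 10.15 pos [489.1  67.1  22.5] rot [-1.7980e+02 -1.0000e-02  1.0045e+02] F [-4.11 -0.81  3.46] M [-0.16  1.44  0.02] w 49.9
shift tool mm [ 0.3 66.2  2.3] turn [-0.0035 -0.0001 -0.0009]
```

>>> step_arm(deltas=[[-0.002,0,0,0,5,0,0.14],[0,0,0,0,5,0,0.14],[0,0,0,0,5,0,0.14],[0,0,0,0,5,0,0.14],[0,0,0,0,5,0,0.14],[0,0,0,0,5,0,0.14],[0,0,0,0,4,0,0.14],[0,0,0,0,3,0,0.14]])

```text
time_s: 10.95
tcp_pos: [0.5284, 0.0741, 0.0223]
eef_rot: [-179.9, 0.0, 100.4]
contact_force: [-3.7, -0.6, 2.8]
gripper_width: 0.0499
```

```bash
python3 -c "
from h import *
car()
import cv2
for n in('top','scene'): cv2.imwrite('pics/%s6.png'%n,r.capture(n)[:,:,::-1])
b=cv2.imread('pics/scene6.png')[160:250,300:420]
cv2.imwrite('pics/c9.png',cv2.resize(b,None,fx=6,fy=6,interpolation=cv2.INTER_CUBIC))
b=cv2.imread('pics/top6.png')[130:235,220:320]
cv2.imwrite('pics/c10.png',cv2.resize(b,None,fx=5,fy=5,interpolation=cv2.INTER_CUBIC))
"
```

```text
carrier x -37.9 y -0.6 mm; push 3.78 lateral -0.12
t 10.95 pos [528.4  74.1  22.3] rot [-1.7986e+02  2.0000e-02  1.0044e+02] F [-3.74 -0.57  2.84] M [-0.29  1.42 -0.05] w 49.9
shift tool mm [ 0.6 26.4  2.3] turn [-0.0024  0.0003 -0.001 ]
```

View pics/c9.png

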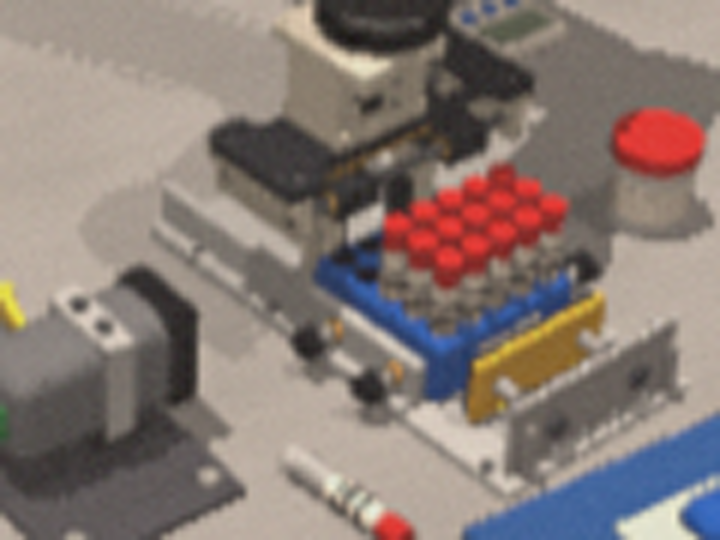

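View pics/c10.png

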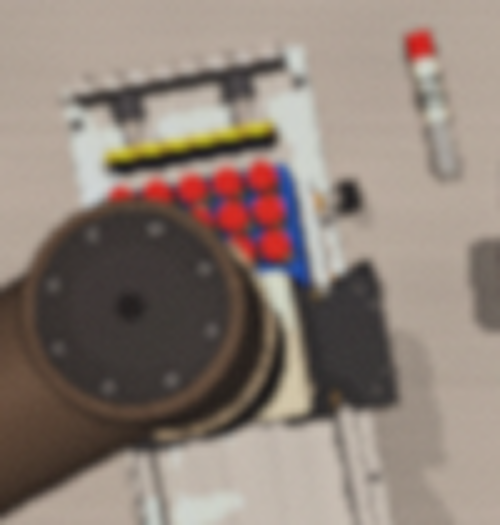

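>>> step_arm(deltas=[[0,0,0,0,4,0,0.14],[0,0,0,0,3,0,0.14],[0,0,0,0,3,0,0.14],[0,0,0,0,2,0,0.14],[0,0,0,0,2,0,0.14]])

```text
time_s: 11.55
tcp_pos: [0.5429, 0.0768, 0.0222]
eef_rot: [-179.9, 0.0, 100.4]
contact_force: [-4.4, 0.2, 1.5]
gripper_width: 0.0497
```

```bash
python3 -c "
from h import *
car()
"
```

```text
carrier x -23.1 y -0.5 mm; push 4.34 lateral -0.99
t 11.55 pos [542.9  76.8  22.2] rot [-1.7986e+02  1.0000e-02  1.0045e+02] F [-4.45  0.18  1.55] M [-0.3   1.4  -0.02] w 49.7
shift tool mm [ 0.5 11.6  2.2] turn [-0.0025  0.0002 -0.001 ]
```

One row at a time from here, watching the push.

>>> step_arm(deltas=[[0,0,0,0,1.5,0,0.14],[0,0,0,0,1.5,0,0.14]])

```text
time_s: 11.75
tcp_pos: [0.544, 0.0767, 0.0219]
eef_rot: [-179.6, 0.0, 100.5]
contact_force: [-7.2, -0.4, 6.6]
gripper_width: 0.0498
```

>>> step_arm(deltas=[[0,0,0,0,1.5,0,0.14]])

```text
time_s: 11.85
tcp_pos: [0.5442, 0.0766, 0.0217]
eef_rot: [-179.5, 0.1, 100.5]
contact_force: [-7.9, 0.1, 5.1]
gripper_width: 0.0502
```

>>> step_arm(deltas=[[0,0,0,0,1.5,0,0.14]])

```text
time_s: 11.95
tcp_pos: [0.5444, 0.0765, 0.0216]
eef_rot: [-179.4, 0.1, 100.5]
contact_force: [-9.3, -0.4, 6.1]
gripper_width: 0.05
```

>>> step_arm(deltas=[[0,0,0,0,1.5,0,0.14]])

```text
time_s: 12.05
tcp_pos: [0.5444, 0.0764, 0.0214]
eef_rot: [-179.2, 0.1, 100.5]
contact_force: [-9.5, 0.2, 6.9]
gripper_width: 0.0501
```

```bash
python3 -c "
from h import *
car()
"
```

```text
carrier x -21.6 y -1.2 mm; push 9.33 lateral -1.89
t 12.05 pos [544.4  76.4  21.4] rot [-1.7921e+02  1.0000e-01  1.0048e+02] F [-9.52  0.16  6.86] M [0.26 3.03 0.36] w 50.1
shift tool mm [ 1.2 10.2  1.2] turn [-0.0138  0.0017 -0.0003]
```

```bash
cat > look.py <<'E'
import sys
from h import *
import cv2
k=sys.argv[1]; car()
for n in('top','scene'): cv2.imwrite('pics/%s%s.png'%(n,k),r.capture(n)[:,:,::-1])
b=cv2.imread('pics/scene%s.png'%k)[190:245,340:420]
b=cv2.resize(b,None,fx=7,fy=7,interpolation=cv2.INTER_CUBIC)
c=cv2.imread('pics/top%s.png'%k)[130:200,225:320];c=cv2.resize(c,None,fx=5.5,fy=5.5,interpolation=cv2.INTER_CUBIC)
cv2.imwrite('pics/s%s.png'%k,b);cv2.imwrite('pics/t%s.png'%k,c)
E
python3 look.py 7
```

```text
carrier x -21.6 y -1.2 mm; push 9.33 lateral -1.89
t 12.05 pos [544.4  76.4  21.4] rot [-1.7921e+02  1.0000e-01  1.0048e+02] F [-9.52  0.16  6.86] M [0.26 3.03 0.36] w 50.1
shift tool mm [ 1.2 10.2  1.2] turn [-0.0138  0.0017 -0.0003]
```

View pics/s7.png

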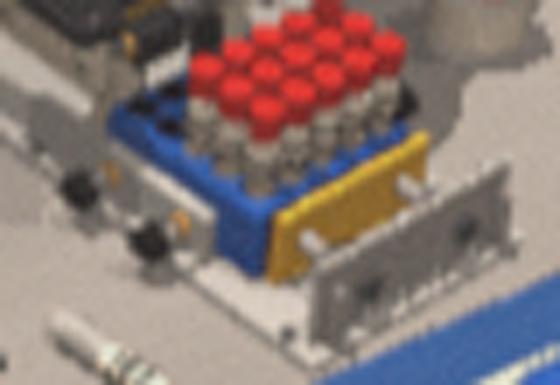

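View pics/t7.png

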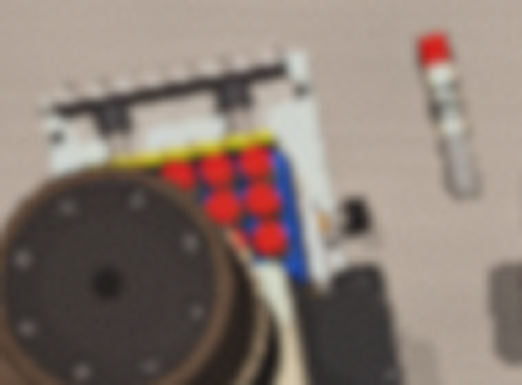

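>>> step_arm(deltas=[[-0.006,0,0,0,1,-1.5,0.14]])

```text
time_s: 12.25
tcp_pos: [0.5447, 0.0763, 0.0223]
eef_rot: [-179.5, 0.1, 100.5]
contact_force: [-3.9, -1.1, -2.3]
gripper_width: 0.0501
```

>>> step_arm(deltas=[[-0.006,0,0,0,1,-1.5,0.14]])

```text
time_s: 12.35
tcp_pos: [0.545, 0.0762, 0.0233]
eef_rot: [-179.7, 0.1, 100.5]
contact_force: [-3.0, 0.2, -2.9]
gripper_width: 0.0499
```

>>> step_arm(deltas=[[-0.004,0,0,0,2,-1,0.14]])

```text
time_s: 12.45
tcp_pos: [0.5458, 0.0761, 0.0237]
eef_rot: [-179.8, 0.2, 100.5]
contact_force: [-5.8, -0.4, -3.7]
gripper_width: 0.0499
```

```bash
python3 -c "
from h import *
car()
"
```

```text
carrier x -20.4 y -1.7 mm; push 5.77 lateral -0.66
t 12.45 pos [545.8  76.1  23.7] rot [-1.7984e+02  1.5000e-01  1.0046e+02] F [-5.8  -0.4  -3.72] M [-0.26  2.06  0.21] w 49.9
shift tool mm [1.7 8.9 3.6] turn [-0.0028  0.0026 -0.0007]
```

>>> step_arm(deltas=[[-0.002,0,0,0.5,2,0,0.14]])

```text
time_s: 12.55
tcp_pos: [0.5463, 0.0764, 0.023]
eef_rot: [-179.8, 0.2, 100.4]
contact_force: [-6.1, -1.0, -3.1]
gripper_width: 0.0498
```

>>> step_arm(deltas=[[-0.002,0,0,0.5,2,0,0.14]])

```text
time_s: 12.65
tcp_pos: [0.5466, 0.0766, 0.0222]
eef_rot: [-179.8, 0.2, 100.4]
contact_force: [-6.5, -2.0, -1.7]
gripper_width: 0.0501
```

>>> step_arm(deltas=[[-0.002,0,0,0.5,2.5,-0.3,0.14]])

```text
time_s: 12.75
tcp_pos: [0.547, 0.0767, 0.0218]
eef_rot: [-179.7, 0.3, 100.4]
contact_force: [-13.2, -1.6, 12.2]
gripper_width: 0.0499
```

```bash
python3 -c "
from h import *
car()
"
```

```text
carrier x -19.1 y -1.4 mm; push 13.26 lateral -0.85
t 12.75 pos [547.   76.7  21.8] rot [-179.65    0.26  100.41] F [-13.19  -1.58  12.16] M [-0.08  4.71  0.53] w 49.9
shift tool mm [1.4 7.6 1.7] turn [-0.0061  0.0045 -0.0016]
```

>>> step_arm(deltas=[[-0.004,0,0,0.3,1.5,-1.5,0.14]])

```text
time_s: 12.85
tcp_pos: [0.547, 0.0766, 0.0226]
eef_rot: [-179.7, 0.3, 100.4]
contact_force: [-4.7, -2.5, -2.8]
gripper_width: 0.05
```

>>> step_arm(deltas=[[-0.003,0,0,0.3,3,-0.8,0.14]])

```text
time_s: 12.95
tcp_pos: [0.5479, 0.0766, 0.0225]
eef_rot: [-179.7, 0.3, 100.4]
contact_force: [-8.2, -0.8, -3.9]
gripper_width: 0.0498
```

>>> step_arm(deltas=[[-0.003,0,0,0.3,3,-0.8,0.14]])

```text
time_s: 13.05
tcp_pos: [0.5486, 0.0765, 0.0223]
eef_rot: [-179.6, 0.4, 100.4]
contact_force: [-8.0, -0.4, -2.4]
gripper_width: 0.0498
```

```bash
python3 -c "
from h import *
car()
"
```

```text
carrier x -17.5 y -1.8 mm; push 7.90 lateral -1.10
t 13.05 pos [548.6  76.5  22.3] rot [-179.61    0.38  100.35] F [-7.97 -0.35 -2.41] M [-0.09  3.02  0.29] w 49.8
shift tool mm [1.8 6.  2.2] turn [-0.0068  0.0065 -0.0026]
```

>>> step_arm(deltas=[[-0.004,0.003,-0.001,0.6,3,-0.8,0.14]])

```text
time_s: 13.15
tcp_pos: [0.549, 0.0767, 0.022]
eef_rot: [-179.6, 0.3, 100.4]
contact_force: [-9.1, -1.1, -0.8]
gripper_width: 0.0502
```

>>> step_arm(deltas=[[-0.004,0.003,-0.001,0.6,3,-0.8,0.14]])

```text
time_s: 13.25
tcp_pos: [0.549, 0.0768, 0.0218]
eef_rot: [-179.5, 0.1, 100.4]
contact_force: [-11.4, -1.1, 5.1]
gripper_width: 0.0498
```

>>> step_arm(deltas=[[-0.004,0.003,-0.001,0.6,3.5,-0.8,0.14]])

```text
time_s: 13.35
tcp_pos: [0.549, 0.0768, 0.0217]
eef_rot: [-179.4, 0.0, 100.5]
contact_force: [-13.6, -0.3, 6.6]
gripper_width: 0.0502
```

```bash
python3 -c "
from h import *
car()
"
```

```text
carrier x -17.1 y -1.6 mm; push 13.39 lateral -2.20
t 13.35 pos [549.   76.8  21.7] rot [-1.7937e+02  1.0000e-02  1.0049e+02] F [-13.57  -0.28   6.64] M [-0.06  4.86  0.57] w 50.2
shift tool mm [1.6 5.6 1.7] turn [-0.0111  0.0002 -0.0002]
```

>>> step_arm(deltas=[[-0.006,0,0,0.2,2,-1.8,0.14]])

```text
time_s: 13.45
tcp_pos: [0.5489, 0.0766, 0.0226]
eef_rot: [-179.5, 0.0, 100.5]
contact_force: [-6.7, -0.2, -2.8]
gripper_width: 0.0502
```

>>> step_arm(deltas=[[-0.004,0,0,0.2,3,-1.2,0.14]])

```text
time_s: 13.55
tcp_pos: [0.5493, 0.0766, 0.0228]
eef_rot: [-179.5, 0.1, 100.4]
contact_force: [-9.7, 1.4, -2.2]
gripper_width: 0.0501
```

>>> step_arm(deltas=[[-0.004,0.002,0,0.3,3.5,-1.1,0.14]])

```text
time_s: 13.65
tcp_pos: [0.5498, 0.0768, 0.0226]
eef_rot: [-179.4, -0.0, 100.4]
contact_force: [-10.4, 0.4, -2.4]
gripper_width: 0.0499
```

```bash
python3 look.py 8
```

```text
carrier x -16.3 y -1.7 mm; push 10.13 lateral -2.32
t 13.65 pos [549.8  76.8  22.6] rot [-1.7939e+02 -2.0000e-02  1.0041e+02] F [-10.38   0.44  -2.38] M [0.27 3.59 0.35] w 49.9
shift tool mm [1.7 4.8 2.6] turn [-0.0107 -0.0003 -0.0015]
```

View pics/s8.png

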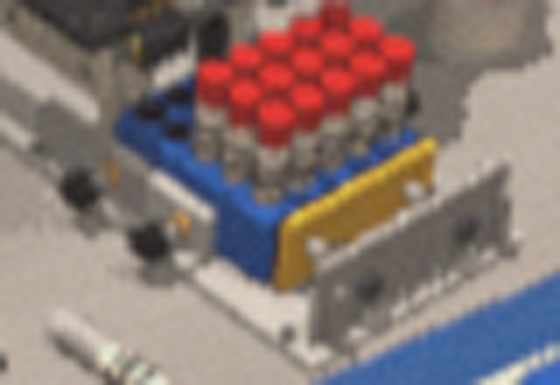

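View pics/t8.png

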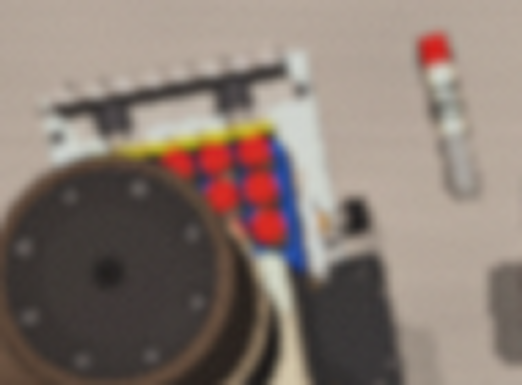

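```bash
cat > disp.py <<'E'
import sys,cv2
from h import *
from ov import T
C=T(.5655,.0815,10.5)
def crop(n,k):
    im=cv2.imread(f"pics/{n}{k}.png")
    return im
def yel(im):
    h=cv2.cvtColor(im,cv2.COLOR_BGR2HSV).astype(float)
    b=im.astype(float);w=np.clip(np.minimum(b[...,1],b[...,2])-b[...,0]-40,0,None);return w.astype(np.float32)
rois={"scene":(375,200,32,32),"top":(250,143,28,24)}
for n,ref in(("scene","5"),("top","0")):
    u,v,w,h=rois[n];A=yel(crop(n,ref));
    best=None
    for k in sys.argv[1:]:
        B=yel(crop(n,k));p0=pj(n,C((.1,-.02,.051)))
        res=[]
        for d in np.arange(-.004,.02,.0005):
            p=pj(n,C((.1+d,-.02,.051)))-p0
            S=cv2.warpAffine(A,np.float32([[1,0,p[0]],[0,1,p[1]]]),(640,400),flags=cv2.INTER_LINEAR)
            a=S[v:v+h,u:u+w].ravel();b=B[v:v+h,u:u+w].ravel()
            res.append((np.corrcoef(a,b)[0,1],d*1e3))
        print(n,k,max(res))
E
python3 disp.py 6 7 8
```

```text
scene 6 (np.float64(0.9933275094631583), np.float64(-0.5))
scene 7 (np.float64(0.9584295017902436), np.float64(2.0))
scene 8 (np.float64(0.9552882420627349), np.float64(6.999999999999999))
top 6 (np.float64(0.999744062360005), np.float64(0.0))
top 7 (np.float64(0.9574631463521659), np.float64(1.4999999999999996))
top 8 (np.float64(0.9773230749168363), np.float64(6.999999999999999))
```

>>> step_arm(deltas=[[-0.005,0,0,0.3,3.5,-1.1,0.14]])

```text
time_s: 13.85
tcp_pos: [0.5502, 0.0769, 0.0223]
eef_rot: [-179.4, 0.0, 100.4]
contact_force: [-10.8, 0.7, -1.9]
gripper_width: 0.0499
```

>>> step_arm(deltas=[[-0.005,0,-0.001,0.3,3.3,-1.1,0.14]])

```text
time_s: 13.95
tcp_pos: [0.5503, 0.0769, 0.022]
eef_rot: [-179.3, 0.0, 100.4]
contact_force: [-11.2, 0.6, -1.7]
gripper_width: 0.0499
```

```bash
python3 look.py 9; python3 disp.py 9; python3 -c "
from h import *
car()"
```

```text
carrier x -15.8 y -1.7 mm; push 10.88 lateral -2.59
t 13.95 pos [550.3  76.9  22. ] rot [-1.7931e+02  5.0000e-02  1.0042e+02] F [-11.17   0.56  -1.72] M [0.23 3.81 0.44] w 49.9
shift tool mm [1.7 4.3 1.9] turn [-0.0121  0.0009 -0.0015]
scene 9 (np.float64(0.9469554504908158), np.float64(6.999999999999999))
top 9 (np.float64(0.9593310619943364), np.float64(7.5))
carrier x -15.8 y -1.7 mm; push 10.48 lateral -3.40
t 14.05 pos [550.3  76.9  22. ] rot [-1.7931e+02  5.0000e-02  1.0042e+02] F [-10.92   1.43  -1.32] M [0.2  3.66 0.42] w 50.1
shift tool mm [1.7 4.3 1.9] turn [-0.0121  0.0009 -0.0014]
```

View pics/s9.png

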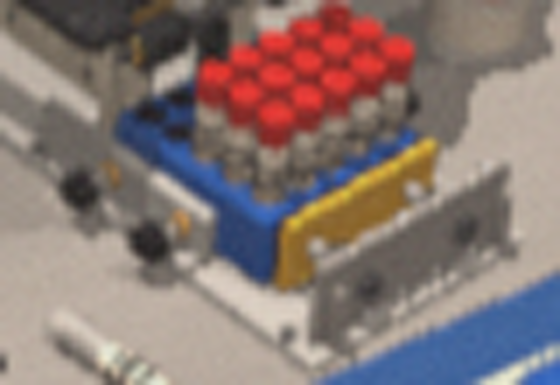

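View pics/t9.png

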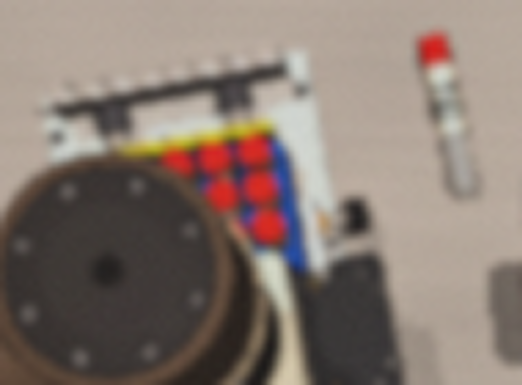

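Run:
```python
from ov import *
C=T(.5655,.0815,10.5)
xo=.1+.0073
for yaw,dy,n,o in((10.5,0,"top","pA"),(10.5,0,"scene","pB")):
    R=lambda p:C((xo-.055+p[0],p[1]+dy,p[2]))
    it=[(R,box(-.055,.055,-.055,.055,.051,.051),(255,255,0)),(C,box(xo,xo,-.052,.052,.009,.051),(0,0,255)),(R,box(.055,.055,-.055,.055,.006,.051),(255,255,0))]
    draw(n,f"pics/{n}9.png",f"pics/{o}.png",it,(225,130,95,70) if n=="top" else (340,190,80,55),8)
```

```text
(no output)
```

View pics/pB.png

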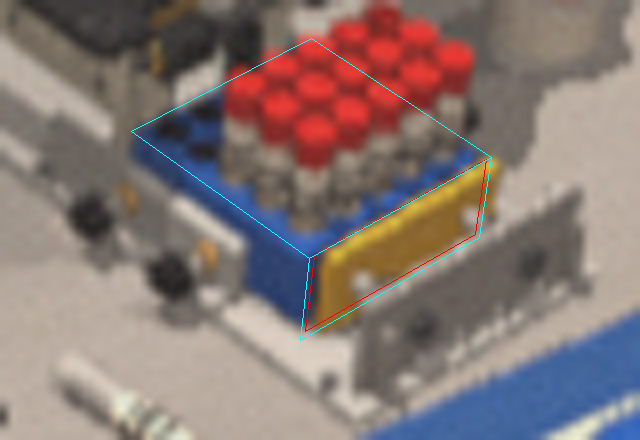

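View pics/pA.png

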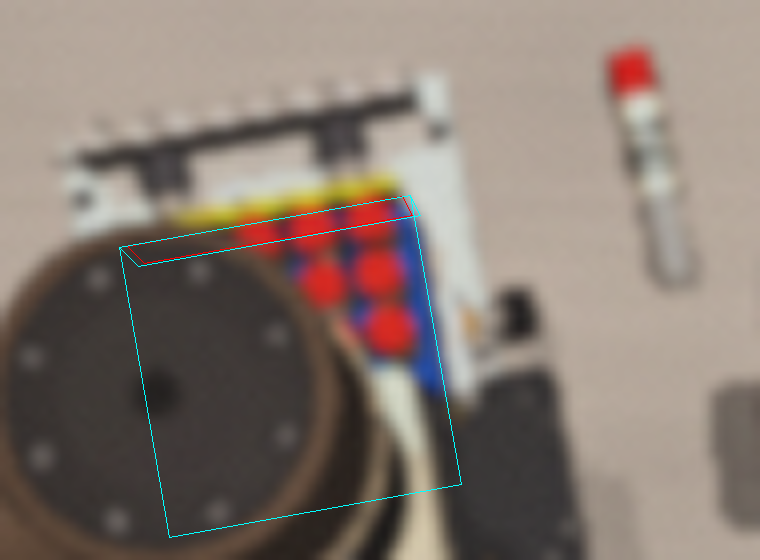

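```bash
python3 - <<'E'
from h import *
for i in range(12):
    r.capture("top")
    if i%3==2: car()
E
python3 look.py 10;python3 disp.py 10
```

```text
carrier x -15.8 y -1.8 mm; push 11.14 lateral -2.90
t 14.2 pos [550.2  76.9  22. ] rot [-1.7931e+02  5.0000e-02  1.0041e+02] F [-11.48   0.82  -2.23] M [0.19 3.66 0.45] w 49.9
shift tool mm [1.8 4.4 2. ] turn [-0.0121  0.0009 -0.0015]
carrier x -15.8 y -1.7 mm; push 11.21 lateral -3.29
t 14.35 pos [550.3  76.9  22. ] rot [-1.7931e+02  5.0000e-02  1.0042e+02] F [-11.62   1.19  -1.99] M [0.19 3.71 0.42] w 50.0
shift tool mm [1.7 4.3 2. ] turn [-0.012   0.0008 -0.0015]
carrier x -15.8 y -1.7 mm; push 10.78 lateral -3.03
t 14.5 pos [550.3  76.9  22. ] rot [-1.7931e+02  5.0000e-02  1.0042e+02] F [-11.16   1.01  -1.93] M [0.18 3.69 0.39] w 49.9
shift tool mm [1.7 4.3 2. ] turn [-0.0121  0.0009 -0.0014]
carrier x -15.8 y -1.8 mm; push 9.71 lateral -1.87
t 14.65 pos [550.3  76.9  22. ] rot [-1.7931e+02  5.0000e-02  1.0041e+02] F [-9.88  0.07 -2.02] M [0.19 3.68 0.44] w 49.7
shift tool mm [1.8 4.3 2. ] turn [-0.012   0.0008 -0.0015]
carrier x -15.8 y -1.8 mm; push 9.71 lateral -1.87
t 14.65 pos [550.3  76.9  22. ] rot [-1.7931e+02  5.0000e-02  1.0041e+02] F [-9.88  0.07 -2.02] M [0.19 3.68 0.44] w 49.7
shift tool mm [1.8 4.3 2. ] turn [-0.012   0.0008 -0.0015]
scene 10 (np.float64(0.9476719418932085), np.float64(6.999999999999999))
top 10 (np.float64(0.9578123845942731), np.float64(7.5))
```

```bash
echo
```

```text
(no output)
```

View pics/scene10.png

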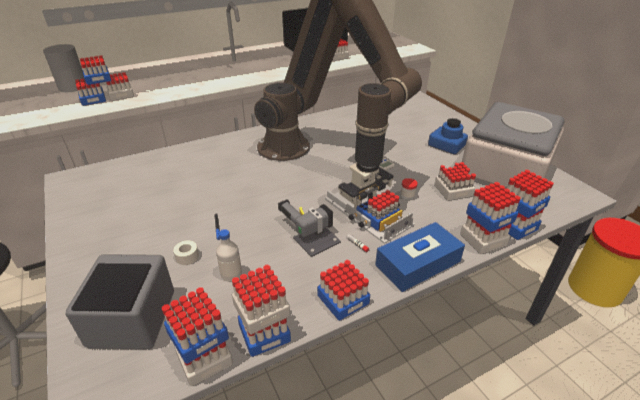

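```bash
python3 -c "
from h import *
print(r.close_job())
car()"
```

```text
the job is handed in; nothing more can be done
None
the job is handed in; nothing more can be done
```

I scanned the rack out, slid it square onto the stop plate, and handed the job in at about 14.7 s with the arm still pressing it there.

- **Scan:** The fingers stopped at 42.5 mm on the grip and trigger, against 43 mm squeezed home. They did not close further when I raised the grip to 22 N. After I opened the gripper, the pictures showed the yellow trigger sprung back.
- **Slide and press:** I pushed the rack with both fingers until it met the stop. Close to the plate the tool sagged and briefly pressed down on the rack with 7–12 N, and the push peaked at about 13 N. I lifted the tool slightly and eased on again; the plate stayed well short of its solid end.
- **Last checks:** With the arm holding still, over about 0.6 s:
  - The measured push stayed between 9.7 and 11.2 N, and the pose was constant.
  - The images put the plate 7.0–7.5 mm back, which means about 9–9.5 N on its springs. That is slightly under the push I measured, as expected with friction under the rack.
  - An overlay showed the rack's edges parallel to the plate.
  - There is a small sideways force of 2–3 N towards the right rail that I left alone.
- **Other things on the bench:** None looked moved in the final picture.

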